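# Build up a stacking-frame rack on its outrigger stand

## Robot

A 6-joint arm with a two-finger parallel gripper is mounted at the origin on the work surface. World frame = base frame: x ahead of the robot, y to its left, z up, the work surface at z = 0. Lengths are in mm, angles in degrees, forces in N, time in s.
With the tool pointing down it reaches from about 350 to 775 mm from the base axis. Payload 5.5 kg.
Tool frame: the origin (TCP) lies at the centre of the arm's flange, where the gripper is bolted on; the fingertips stand 173 mm ahead of it and the grasp point (between the pads) lies 155 mm ahead of it; z points along the fingers, y is the line along which they close (so a half turn about z gives the same grasp; the last joint's range is limited). The gripper opens to 85 mm and grips with 20 to 120 N. Pads are 22 mm wide; open, the fingers measure 114 mm over their backs; the gripper's body (76 mm by 85 mm) begins 54 mm behind the grasp point. The pads swing forward as they close: fully open they stand 13 mm farther back than shut.
Start: joints at [62.934, 17.945, 2.641, 74.691, 0, 82.002], TCP at [187.865, 543.47, 404.723] pointing down, gripper open.
Joint ranges: [-158.12, 158.12], [-49.38, 96.58], [-58.88, 72.47], [-126.05, 133.96], [-84.25, 85.87], [-180, 180]. Speed limits (degrees/s): [147.25, 147.25, 180, 180, 180, 180].

## Interface

Orientations are given as a 3x3 rotation matrix whose columns are the frame's x, y, z axes.
In Python, from station import * gives the robot as it stands.
- The arm moves only by the tool drive_tool, never from a script. Its arguments are lists of equal length, an entry for each row: "xyz": the shift along the tool's x, y, z normalised to -1 to 1, where 1 is 30 cm, a list of three; "turn": the turn about the tool's z normalised to -1 to 1, where 1 is pi/2 rad. A call has 1 to 20 rows; each row is the pose to reach, as a shift and turn from the pose commanded when the call began, along the tool's axes at that moment; what a row does not reach only later rows make up. A row lasts 1/8 s, in which the tool goes at most 62.5 mm and 10.7 degrees, less where a joint would pass 70% of its speed; a pose out of reach is approached as far as the arm can. A call with a number of a shift or a turn outside -1 to 1 is refused whole. A call with a gripper value outside its range is refused whole. "gripper" is the opening, from 0 (shut) to 1 (fully open), set as the call begins (left out, the last holds). The fingers move at their own pace and stop on an object; "newtons" is the grip in N (left out, the last holds). Time passes only in rows, so rows that repeat a pose let the fingers close. It gives the time, the measured TCP pose, the force, the opening and the grip force at its end, in the units of the state.
- read_state(): the state, without advancing time (a new reading comes with each control period).
- camera(name): name is "scene" or "top" or "wrist"; returns a dict with "image" (420x560x3 uint8, red, green, blue), "range_z" (420x560 float32, mm along the optical axis (not along the pixel's ray), 0 where there is no reading), "fx", "fy", "cx", "cy" (pixels), "R" (3x3) and "t" (3): a world point X has camera coordinates R X + t. Camera axes: x right, y down, z forward; pixel columns grow to the right and rows downward; lengths in mm; the calibration is good to about 2 mm. The wrist camera is an equidistant fisheye: a pixel r from the principal point sees the ray r / f radians off the axis. A picture is of the moment at which its call begins.
- close_job(): hands the job in; it is judged then, once.
Trained networks look in a picture, given as the dict that the camera call returned (one of the last four; its "shot" number tells which), for a name from the list of things; names that differ only in an ending like _2 or _b are one class to them, and where a whole thing is asked for, a point or a joint stands for the part that bears it (a point fixed in the world has none). Each returns a list of dicts, best first, with "score" (0 to 1); they miss things now and then, are a little off and sometimes report something else, mostly with a low value. They report only what shows in the picture. A call takes as long as a camera call. They do not tell look-alikes from the thing itself.
- trace(picture, label): "pixels" (420x560 bool, what is visible of it) and "xy" ([column, row] in pixels, amid what is visible of it).
- place_of(picture, label): "xy" ([column, row] in pixels: a listed point, or the origin of a listed thing).
The state is a dict: "time_s": time; "joints": joint angles; "joint_vel": joint speeds; "joint_efforts": joint torques, N m; "tool_pos": TCP position; "orientation": TCP orientation; "force": force on the tool from outside, world axes, zero at the start; "wrist_torque": the same for the moment, N m; "gripper_width": opening from 0.0 (shut) to 1.0 (fully open); "grip_force": force on a finger pad.
Only numpy, scipy, OpenCV 4.12 (cv2) and the standard library are available. Lean on these libraries where they do the work, as an engineer would, in place of code of your own. Each camera call takes 0.05 s, during which the arm holds its last target. There are 200 camera calls.

## Task

Build the cap-drying rack: first, with nothing on the stand yet, swing both of its hinged outrigger feet out until each snaps into its end detent. Then stack all the loose metal frames on the stand, one on top of another in any order, with all four corner posts of each fully home in the sockets of the one below. Leave the other things on the bench where they are.

Things in the scene. Friction and masses are not known exactly. Their poses are not given: they have to be found in the camera images.
- stand: Grey stand fixed to the bench, lowest frame of the stack. Deck 150 (its x) x 120 (its y) mm, top at 20 mm. Origin: centre of its underside on the bench; z up. At each corner, x = +-55, y = +-45 mm, an upward square steel socket, 18 mm inside, 24 mm outside, 18 mm deep, floor level with the deck top (rim 38 mm above the bench).
- stand_seat (a point): Centre of the stand's deck top (level of its socket floors), 20 mm above the bench. A seated frame has its origin here.
- foot_left (a joint): Joint value 0 = folded back along the stand (starts 0 to 0.35), 1.571 = fully out, square to the stand, in its end detent. Pivots about the vertical pin at its hinge point; it swings from pointing along the stand's +x to its +y. Light friction; from about 1.1 rad a bump on it must be pushed over a sprung ball plunger (about 2 N at the knob), and beyond 1.4 it snaps on into the detent.
- foot_right (a joint): Joint value 0 = folded back along the stand (starts 0 to 0.35), 1.571 = fully out, square to the stand, in its end detent. Pivots about the vertical pin at its hinge point; it swings from pointing along the stand's +x to its -y. Same plunger and detent as the left foot. The plunger blocks, 18 mm high, stand in front of the hinges, at stand x = -106 to -75 mm.
- foot_left_hinge (a point): Pivot of the left outrigger foot, at stand x = -50, y = +78 mm, 20 mm above the bench.
- foot_right_hinge (a point): Pivot of the right outrigger foot, at stand x = -50, y = -78 mm, 20 mm above the bench.
- foot_left_knob (a point): Point to grip on the left foot's upright black round knob: 12 mm diameter, from 16 to 56 mm above the bench, this point 42 mm above it, 90 mm from the hinge. The foot itself is a flat steel bar 14 mm wide with its top at 16 mm.
- foot_right_knob (a point): The same point on the right foot's knob.
- frame_1: Loose metal stacking frame, 0.25-0.5 kg, all alike, may be absent. Origin: centre of the feet of its 4 posts, at their underside; z up; same after a half turn. Round posts, 14 mm diameter, at x +-55, y +-45 mm, lowest 7 mm rounded. Carrying bar to grip: along x through the centre, 10 mm wide, 56 to 74 mm up; open for fingers at y 5 to 42 mm on both sides. Overall 134 x 114 x 78 mm.
- frame_1_seat (a point): Centre of the top of frame_1 at its socket floors, 60 mm above its origin: a frame seated on it has its origin here (60 mm per tier). Over each post an upward square socket, 18 mm inside, 24 outside, floor 60 and rim 78 mm above the frame's origin. Thin rim bars 47 to 59 mm up join the corners.
- frame_2: Loose metal stacking frame, 0.25-0.5 kg, all alike, may be absent. Origin: centre of the feet of its 4 posts, at their underside; z up; same after a half turn. Round posts, 14 mm diameter, at x +-55, y +-45 mm, lowest 7 mm rounded. Carrying bar to grip: along x through the centre, 10 mm wide, 56 to 74 mm up; open for fingers at y 5 to 42 mm on both sides. Overall 134 x 114 x 78 mm.
- frame_2_seat (a point): Centre of the top of frame_2 at its socket floors, 60 mm above its origin: a frame seated on it has its origin here (60 mm per tier). Over each post an upward square socket, 18 mm inside, 24 outside, floor 60 and rim 78 mm above the frame's origin. Thin rim bars 47 to 59 mm up join the corners.
- frame_3: Loose metal stacking frame, 0.25-0.5 kg, all alike, may be absent. Origin: centre of the feet of its 4 posts, at their underside; z up; same after a half turn. Round posts, 14 mm diameter, at x +-55, y +-45 mm, lowest 7 mm rounded. Carrying bar to grip: along x through the centre, 10 mm wide, 56 to 74 mm up; open for fingers at y 5 to 42 mm on both sides. Overall 134 x 114 x 78 mm.
- frame_3_seat (a point): Centre of the top of frame_3 at its socket floors, 60 mm above its origin: a frame seated on it has its origin here (60 mm per tier). Over each post an upward square socket, 18 mm inside, 24 outside, floor 60 and rim 78 mm above the frame's origin. Thin rim bars 47 to 59 mm up join the corners.
- cap_1: Small black turned plastic cap, 32 mm diameter, 28 mm high; not part of the job. Origin: centre of its underside.
- cap_2: Small black turned plastic cap, 32 mm diameter, 28 mm high; not part of the job. Origin: centre of its underside.
- cap_3: Small black turned plastic cap, 32 mm diameter, 28 mm high; not part of the job. Origin: centre of its underside.
- brush: Bench brush lying on the bench; not part of the job.
- wrench: Wrench lying on the bench; not part of the job.
- oil_bottle: Oil bottle, 60 mm diameter, 150 mm high; not part of the job.
- jar: Jar, 64 mm diameter, 80 mm high; not part of the job.
Mind the look-alikes: they are no part of the job. Leave any pink look-alike of the frame_1 alone.

How it is judged:
By the outcome, as a careful person would: the job done as asked, in the order asked, and still so for the second after the job is handed in, with the robot touching nothing.
Of frame_1, frame_2, frame_3 only 2 to 3 are there at a start; the rules pass over those that are not, and their reading is None.
At some moment in a run one of frame_1, frame_2, frame_3 may be knocked a few centimetres aside while the robot is not near it.
It also fails if it takes over 208 s, if anything falls off the work surface, if the arm or the gripper's body presses on something with over 40 N, if the wrist force passes 120 N, or if a joint passes its speed limit or range.

## Working session

There is one attempt and no reset: what is moved stays moved. The work goes in short steps, Python scripts to look and compute and a tool call to move; the robot and the scene stay as the last step left them, time stands still between calls to the robot, and variables do not carry over. Pictures are saved under pics/ and viewed, at most 14 in all, crops included, and the job is handed in when it is done.

Besides the shell and the picture viewer there is one more tool, called after "Call:" as a command line: name --pt "numbers of a row" for each row, then --argument value for the rest. drive_tool: Moves the arm, as the interface text tells. Its arguments: {"type":"object","properties":{"xyz":{"type":"array"},"turn":{"type":"array"},"gripper":{"type":"number"},"newtons":{"type":"number"}},"required":["xyz","turn"]}

```bash
mkdir -p pics; ls; cat > h.py <<'E'
from station import *
import numpy as np, cv2
def save(p,n): cv2.imwrite(f'pics/{n}.png', cv2.cvtColor(p['image'],cv2.COLOR_RGB2BGR))
def ray(p,xy):
    return np.array([(xy[0]-p['cx'])/p['fx'],(xy[1]-p['cy'])/p['fy'],1.])
def at_z(p,xy,z):
    d=p['R'].T@ray(p,xy); c=-p['R'].T@p['t']; return c+d*(z-c[2])/d[2]
def cloud(p):
    v,u=np.mgrid[0:420,0:560]; z=p['range_z']
    X=np.stack([(u-p['cx'])/p['fx']*z,(v-p['cy'])/p['fy']*z,z],-1)
    W=(X-p['t'])@p['R']; W[z<=0]=np.nan; return W
def proj(p,X):
    c=np.asarray(X)@p['R'].T+p['t']; return c[...,:2]/c[...,2:]*[p['fx'],p['fy']]+[p['cx'],p['cy']]
E
python3 - <<'E'
from h import *
s=read_state(); print(s['tool_pos'],s['orientation'],s['time_s'])
for n in('top','scene'):
    p=camera(n); save(p,n+'0'); print(n,p['fx'],p['R'].round(3).tolist(),p['t'].round(0))
    for l,z in(('frame_1',0),('frame_1_seat',60),('stand',0),('stand_seat',20),('foot_left_knob',42),('foot_right_knob',42),('foot_left_hinge',20),('foot_right_hinge',20)):
        for r in place_of(p,l): print(l,round(r['score'],2),np.round(r['xy']),at_z(p,r['xy'],z).round(0))
E
```

```text
pics
[187.7669089  543.27043042 403.82618939] [[-9.45133600e-01  3.26683193e-01 -7.55301132e-04]
 [ 3.26684009e-01  9.45132272e-01 -1.59585560e-03]
 [ 1.92520274e-04 -1.75504155e-03 -9.99998441e-01]] 0.0
top 518.7466362666601 [[0.073, -0.997, -0.003], [-0.976, -0.07, -0.208], [0.207, 0.018, -0.978]] [ -77.  506. 1533.]
frame_1 0.93 [218. 159.] [656. 167.   0.]
frame_1 0.9 [128. 195.] [515. 441.   0.]
frame_1 0.82 [192. 214.] [469. 230.   0.]
frame_1_seat 0.91 [216. 156.] [646. 165.  60.]
frame_1_seat 0.55 [190. 214.] [458. 226.  60.]
stand 0.55 [323. 188.] [ 581. -175.    0.]
stand_seat 0.94 [322. 182.] [ 597. -170.   20.]
stand_seat 0.58 [289. 197.] [541. -70.  20.]
foot_left_knob 0.76 [292. 170.] [624. -74.  42.]
foot_left_knob 0.5 [189. 213.] [463. 232.  42.]
foot_right_knob 0.45 [352. 174.] [ 625. -261.   42.]
foot_left_hinge 0.62 [320. 257.] [ 359. -178.   20.]
foot_left_hinge 0.6 [291. 194.] [551. -76.  20.]
foot_left_hinge 0.32 [275. 248.] [377. -38.  20.]
foot_right_hinge 0.5 [343. 208.] [ 518. -240.   20.]
foot_right_hinge 0.5 [273. 251.] [369. -33.  20.]
foot_right_hinge 0.
[... 173 characters left out ...]
.] [525. 443.   0.]
frame_1 0.64 [373. 232.] [649. 161.   0.]
frame_1 0.53 [267. 275.] [ 577. -158.    0.]
frame_1_seat 0.72 [380. 215.] [653. 172.  60.]
frame_1_seat 0.62 [342. 175.] [461. 236.  60.]
stand 0.87 [267. 277.] [ 580. -162.    0.]
stand 0.23 [139. 263.] [ 330. -378.    0.]
stand_seat 0.87 [267. 274.] [ 584. -166.   20.]
foot_left_knob 0.92 [312. 256.] [629. -58.  42.]
foot_left_knob 0.67 [244. 301.] [ 627. -266.   42.]
foot_left_knob 0.36 [269. 275.] [ 606. -177.   42.]
foot_right_knob 0.77 [242. 304.] [ 631. -273.   42.]
foot_right_knob 0.61 [136. 262.] [ 365. -392.   42.]
foot_left_hinge 0.68 [277. 253.] [ 549. -101.   20.]
foot_right_hinge 0.58 [228. 281.] [ 542. -249.   20.]
```

```bash
python3 - <<'E'
import cv2
a=cv2.imread('pics/top0.png'); cv2.imwrite('pics/top0c.png',cv2.resize(a[110:310,80:480],None,fx=2,fy=2,interpolation=2))
E
```

```text
(no output)
```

View pics/top0c.png

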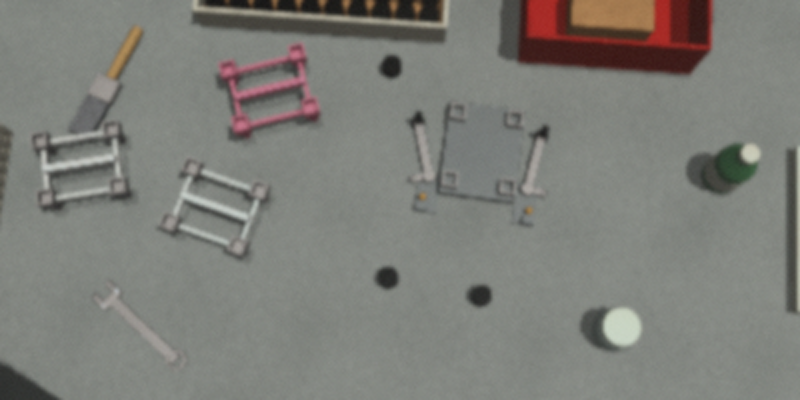

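View pics/scene0.png

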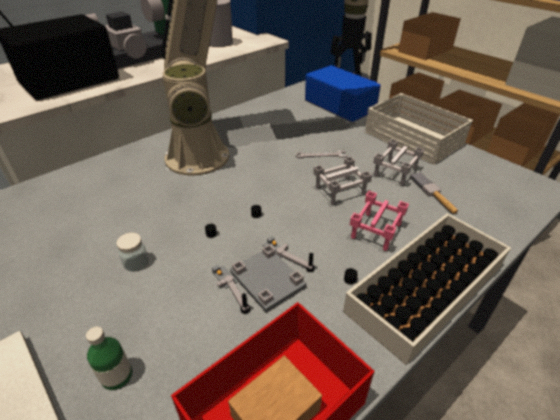

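The top view shows two grey frames, at full-image pixels (121,192) and (187,214). The pink look-alike is at (214,155). The stand is at (322,187) with its knobs at (289,169) and (351,175). The pink frame, the caps and the egg-crate tray could be mistaken for frames, so I choose only the two grey ones. Next I move over the stand for a close view.

```bash
cat >> h.py <<'E'
def plan(X,yaw=None,s=None):
    "shift/turn in drive units to TCP X, tool-y world yaw (deg, mod 180 nearest)"
    s=s or read_state(); R=np.array(s['orientation']); d=R.T@(np.array(X,float)-s['tool_pos'])
    y0=np.degrees(np.arctan2(R[1,1],R[0,1])); t=0
    if yaw is not None: t=-((yaw-y0+90)%180-90)
    print('t',round(s['time_s'],2),'yaw',round(y0,1),'xyz',(d/300).round(4),'turn',round(t/90,4),'rows>=',int(max(np.linalg.norm(d)/62.5,abs(t)/10.7))+1,'j6',round(s['joints'][5],1),'width',round(s['gripper_width'],2),'F',np.round(s['force'],1),'pos',np.round(s['tool_pos'],1))
E
python3 - <<'E'
from h import *
plan([470,150,420],90); 
p=camera('wrist'); R=np.array(read_state()['orientation']); c=-p['R'].T@p['t']; print(p['fx'],p['cx'],p['cy'],R.T@(c-read_state()['tool_pos']),(p['R']@R).round(3).tolist())
E
```

```text
t 0.9 yaw 70.9 xyz [-1.3174 -0.9323 -0.0511] turn -0.2119 rows>= 8 j6 82.0 width 1.0 F [ 0.  -0.4  0.2] pos [187.9 543.5 404.7]
325.19226210127806 285.29470318052824 212.30559100249064 [83.30362521 -0.17486783 30.15965775] [[0.001, 1.0, 0.001], [-0.946, 0.001, -0.323], [-0.323, -0.001, 0.946]]
```

Call:
drive_tool --pt "-0.95 -0.5 0" --pt "-0.95 -0.5 0" --pt "-0.95 -0.5 0" --pt "-0.95 -0.5 0" --pt "-0.95 -0.5 0" --pt "-0.95 -0.5 0" --turn '[0,0,0,0,0,0]'

```text
time_s: 1.7
tool_pos: [410.6, 306.0, 404.8]
orientation: [[-0.943, 0.332, 0.001], [0.332, 0.943, -0.0], [-0.001, 0.0, -1.0]]
force: [-1.6, 0.2, 0.1]
gripper_width: 0.999
grip_force: 0.0
```

```bash
python3 - <<'E'
from h import *
plan([540,-168,420],90)
E
```

```text
t 1.7 yaw 70.6 xyz [-0.9316 -1.347  -0.0503] turn -0.2155 rows>= 8 j6 47.1 width 1.0 F [-1.6  0.2  0.1] pos [410.6 306.  404.8]
```

Call:
drive_tool --pt "-0.6 -0.95 0" --pt "-0.6 -0.95 0" --pt "-0.6 -0.95 0" --pt "-0.6 -0.95 0" --pt "-0.6 -0.95 0" --pt "-0.6 -0.95 0" --pt "-0.6 -0.95 0" --turn '[-0.2155,-0.2155,-0.2155,-0.2155,-0.2155,-0.2155,-0.2155]'

```text
time_s: 2.58
tool_pos: [485.7, -21.1, 404.6]
orientation: [[-1.0, -0.002, 0.0], [-0.002, 1.0, 0.0], [-0.0, 0.0, -1.0]]
force: [-0.6, 1.3, 1.0]
gripper_width: 0.999
grip_force: 0.0
```

```bash
python3 - <<'E'
from h import *
plan([540,-168,420],90)
E
```

```text
t 2.58 yaw 90.1 xyz [-0.1798 -0.49   -0.0515] turn 0.0014 rows>= 3 j6 -12.1 width 1.0 F [-0.6  1.3  1. ] pos [485.7 -21.1 404.6]
```

Call:
drive_tool --pt "-0.18 -0.49 -0.05" --pt "-0.18 -0.49 -0.05" --pt "-0.18 -0.49 -0.05" --pt "-0.18 -0.49 -0.05" --pt "-0.18 -0.49 -0.05" --turn '[0,0,0,0,0]'

```text
time_s: 3.2
tool_pos: [540.0, -164.6, 419.4]
orientation: [[-1.0, -0.007, -0.001], [-0.007, 1.0, 0.001], [0.001, 0.001, -1.0]]
force: [-0.8, -0.1, 0.3]
gripper_width: 0.999
grip_force: 0.0
```

```bash
cat >> h.py <<'E'
def wray(p,xy):
    a=np.array([(xy[0]-p['cx'])/p['fx'],(xy[1]-p['cy'])/p['fy']]); r=np.linalg.norm(a)+1e-9
    return np.array([*(a/r*np.sin(r)),np.cos(r)])
def w_z(p,xy,z):
    d=p['R'].T@wray(p,xy); c=-p['R'].T@p['t']; return c+d*(z-c[2])/d[2]
def wcloud(p):
    v,u=np.mgrid[0:420,0:560]; a=np.stack([(u-p['cx'])/p['fx'],(v-p['cy'])/p['fy']],-1); r=np.linalg.norm(a,axis=-1,keepdims=True)+1e-9
    X=np.concatenate([a/r*np.tan(r),np.ones_like(r)],-1)*p['range_z'][...,None]
    W=(X-p['t'])@p['R']; W[p['range_z']<=0]=np.nan; return W
def pw(p,X):
    c=np.asarray(X,float)@p['R'].T+p['t']; n=np.linalg.norm(c[...,:2],axis=-1); th=np.arctan2(n,c[...,2])
    return c[...,:2]/n[...,None]*th[...,None]*[p['fx'],p['fy']]+[p['cx'],p['cy']]
E
python3 - <<'E'
from h import *
p=camera('wrist'); save(p,'w1')
W=wcloud(p); np.save('w1.npy',W)
for l,z in(('stand_seat',20),('foot_left_knob',42),('foot_right_knob',42),('foot_left_hinge',20),('foot_right_hinge',20)):
    for r in place_of(p,l): print(l,round(r['score'],2),np.round(r['xy']),w_z(p,r['xy'],z).round(1),W[int(r['xy'][1]),int(r['xy'][0])].round(0))
E
```

```text
stand_seat 0.79 [283. 218.] [ 589.2 -167.3   20. ] [ 588. -168.   21.]
stand_seat 0.64 [283. 210.] [ 578.8 -167.2   20. ] [ 578. -168.   21.]
stand_seat 0.26 [ 36. 204.] [ 571.6 -535.3   20. ] [ 566. -522.   33.]
foot_left_knob 0.95 [366. 255.] [628.7 -65.8  42. ] [625. -68.  49.]
foot_right_knob 0.71 [352. 181.] [536.8 -90.9  42. ] [542. -87.  19.]
foot_right_knob 0.64 [203. 249.] [ 621.5 -262.7   42. ] [ 616. -260.   51.]
foot_right_knob 0.23 [ 39. 204.] [ 565.1 -507.1   42. ] [ 569. -521.   29.]
foot_left_hinge 0.65 [348. 178.] [539.5 -91.2  20. ] [539. -92.  18.]
foot_right_hinge 0.87 [216. 176.] [ 537.8 -246.6   20. ] [ 537. -247.   21.]
```

View pics/w1.png

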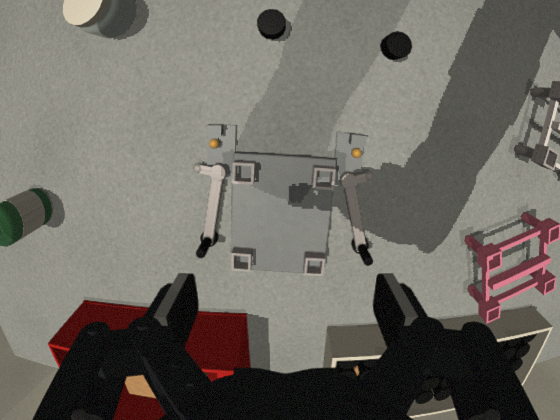

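The wrist view shows the stand at pixel (283,212) with its sockets at (243,173), (324,177), (241,261) and (314,266). The knobs are at (366,255) for the left and (203,249) for the right, and the pink frame is well off to the right. I'll fit the stand pose from the depth data.

```bash
cat >> h.py <<'E'
from scipy.optimize import minimize
from scipy.spatial import cKDTree
SOCK=np.array([[x,y] for x in(-55,55) for y in(-45,45)],float)
def rim(): # square ring sample 18..24
    g=np.mgrid[-12:12.1:1,-12:12.1:1].reshape(2,-1).T; g=g[np.abs(g).max(1)>=9]
    return (SOCK[:,None]+g).reshape(-1,2)
def fit(W,x0,zlo,zhi,rad=100):
    "fit socket-rim pattern (x,y,yawdeg) to cloud points with z in zlo..zhi"
    P=W.reshape(-1,3); P=P[(P[:,2]>zlo)&(P[:,2]<zhi)&(np.hypot(P[:,0]-x0[0],P[:,1]-x0[1])<rad)][:,:2]
    T=cKDTree(rim())
    def loc(v):
        a=np.radians(v[2]); return (P-v[:2])@np.array([[np.cos(a),-np.sin(a)],[np.sin(a),np.cos(a)]])
    def cost(v): return np.minimum(T.query(loc(v))[0],6).mean()
    b=min((minimize(cost,[x0[0]+i,x0[1]+j,x0[2]+k],method='Nelder-Mead',options=dict(initial_simplex=np.array([x0]*4)+[i,j,k]+np.vstack([np.zeros(3),np.diag([5,5,4])]))) for i in(-4,4) for j in(-4,4) for k in(-5,5)),key=lambda r:r.fun)
    Q=loc(b.x); d=T.query(Q)[0]
    cs=[]
    for c in SOCK:
        q=Q[(np.abs(Q-c).max(1)<15)]; cs.append((len(q),((q.min(0)+q.max(0))/2-c).round(1).tolist()))
    return b.x,b.fun,len(P),cs
E
python3 - <<'E'
from h import *
W=np.load('w1.npy'); d=W[np.abs(W-[585,-168,20]).max(-1)<[60]] if 0 else None
m=(np.abs(W[...,0]-585)<50)&(np.abs(W[...,1]+168)<30); print('deck z',np.nanmedian(W[m][:,2]))
for z in((30,44),(34,44)): print(fit(W,[587,-168,3],*z))
P=W.reshape(-1,3)
for c in((628,-66),(622,-263)):
    q=P[(np.hypot(P[:,0]-c[0],P[:,1]-c[1])<25)&(P[:,2]>52)]; print(c,len(q),q.mean(0),q.min(0),q.max(0))
E
```

```text
deck z 20.721180976071025
(array([ 587.59380722, -170.52836822,   -3.48631288]), np.float64(0.5868908152626311), 1167, [(283, [0.2, 0.5]), (286, [0.2, 0.3]), (277, [0.1, 0.5]), (279, [0.1, 0.5])])
(array([ 587.72579787, -169.77226293,   -3.32652734]), np.float64(0.5730212668518525), 956, [(237, [0.1, -0.2]), (244, [0.3, -0.3]), (226, [-0.1, -0.6]), (217, [0.2, -0.4])])
(628, -66) 71 [629.0832347  -66.4856756   55.96387286] [624.30028737 -71.48141591  52.7249407 ] [635.63050981 -61.25438175  58.40201803]
(622, -263) 75 [ 620.32403652 -262.32617001   56.29611344] [ 615.5918595  -268.11568536   52.7197839 ] [ 625.42681415 -257.60064647   58.42470292]
```

```bash
python3 - <<'E'
from h import *
plan([629.5,-66.4,270],104.7); plan([629.5,-66.4,203],104.7)
E
```

```text
t 3.5 yaw 90.4 xyz [-0.3008  0.3274  0.4998] turn -0.1589 rows>= 4 j6 -25.6 width 1.0 F [ 0.2 -0.5  0.3] pos [ 539.9 -165.3  419.9]
t 3.5 yaw 90.4 xyz [-0.3007  0.3274  0.7232] turn -0.1589 rows>= 5 j6 -25.6 width 1.0 F [ 0.2 -0.5  0.3] pos [ 539.9 -165.3  419.9]
```

Call:
drive_tool --pt "-0.3 0.327 0.4" --pt "-0.3 0.327 0.5" --pt "-0.3 0.327 0.5" --pt "-0.3 0.327 0.5" --pt "-0.3 0.327 0.5" --pt "-0.3 0.327 0.6" --pt "-0.3 0.327 0.723" --pt "-0.3 0.327 0.723" --pt "-0.3 0.327 0.723" --pt "-0.3 0.327 0.723" --turn '[-0.159,-0.159,-0.159,-0.159,-0.159,-0.159,-0.159,-0.159,-0.159,-0.159]' --gripper 0.45

```text
time_s: 4.75
tool_pos: [630.5, -68.2, 205.4]
orientation: [[-0.968, -0.252, 0.004], [-0.252, 0.968, -0.001], [-0.004, -0.002, -1.0]]
force: [-0.1, 0.7, 0.2]
gripper_width: 0.452
grip_force: 0.0
```

Call:
drive_tool --pt "0 0 0" --pt "0 0 0" --pt "0 0 0" --pt "0 0 0" --pt "0 0 0" --pt "0 0 0" --turn '[0,0,0,0,0,0]' --gripper 0.0 --newtons 25

```text
time_s: 5.5
tool_pos: [630.0, -67.6, 203.9]
orientation: [[-0.968, -0.253, 0.002], [-0.253, 0.968, -0.0], [-0.002, -0.001, -1.0]]
force: [-0.5, -0.6, 5.7]
gripper_width: 0.126
grip_force: 25.9
```

```bash
cat >arc.py <<'E'
from h import *
import sys
hx,hy,a0,a1,n=map(float,sys.argv[1:6])
s=read_state(); R=np.array(s['orientation']); p=s['tool_pos']
print(np.round(p,1),s['gripper_width']*85,s['grip_force'],np.degrees(np.arctan2(R[1,1],R[0,1])))
A=np.linspace(a0,a1,int(n)+1)[1:]
xyz=[];t=[]
for a in A:
    g=np.array([hx+90*np.cos(np.radians(a)),hy+90*np.sin(np.radians(a)),p[2]])
    xyz.append((R.T@(g-p)/300).round(3).tolist()); t.append(round(-(a-a0)/90,3))
print(xyz); print(t)
E
python3 arc.py 542.4 -89.3 14.7 87 18
```

```text
[630.  -67.6 203.9] 10.699562818381501 25.94512313604355 104.64699808631688
[[0.001, 0.025, -0.0], [0.004, 0.046, -0.0], [0.007, 0.067, -0.0], [0.013, 0.087, -0.0], [0.019, 0.107, -0.0], [0.027, 0.127, -0.0], [0.036, 0.146, -0.0], [0.047, 0.164, -0.0], [0.059, 0.181, -0.0], [0.072, 0.198, -0.0], [0.086, 0.213, -0.0], [0.101, 0.228, -0.0], [0.117, 0.241, -0.0], [0.134, 0.253, -0.0], [0.152, 0.264, -0.0], [0.171, 0.274, -0.0], [0.19, 0.283, -0.001], [0.21, 0.29, -0.001]]
[np.float64(-0.045), np.float64(-0.089), np.float64(-0.134), np.float64(-0.179), np.float64(-0.223), np.float64(-0.268), np.float64(-0.312), np.float64(-0.357), np.float64(-0.402), np.float64(-0.446), np.float64(-0.491), np.float64(-0.536), np.float64(-0.58), np.float64(-0.625), np.float64(-0.669), np.float64(-0.714), np.float64(-0.759), np.float64(-0.803)]
```

Gripped: the opening is about 11 mm, which fits the 12 mm knob. Now the arc, in about 2 s.

Call:
drive_tool --pt "0.001 0.025 0" --pt "0.004 0.046 0" --pt "0.007 0.067 0" --pt "0.013 0.087 0" --pt "0.019 0.107 0" --pt "0.027 0.127 0" --pt "0.036 0.146 0" --pt "0.047 0.164 0" --pt "0.059 0.181 0" --pt "0.072 0.198 0" --pt "0.086 0.213 0" --pt "0.101 0.228 0" --pt "0.117 0.241 0" --pt "0.134 0.253 0" --pt "0.152 0.264 0" --pt "0.171 0.274 0" --pt "0.19 0.283 0" --pt "0.21 0.29 0" --pt "0.21 0.29 0" --pt "0.21 0.29 0" --turn '[-0.045,-0.089,-0.134,-0.179,-0.223,-0.268,-0.312,-0.357,-0.402,-0.446,-0.491,-0.536,-0.58,-0.625,-0.669,-0.714,-0.759,-0.803,-0.803,-0.803]'

```text
time_s: 8.0
tool_pos: [547.9, 0.5, 203.8]
orientation: [[-0.054, -0.999, 0.004], [-0.999, 0.054, -0.0], [-0.0, -0.004, -1.0]]
force: [4.1, 0.7, 5.9]
gripper_width: 0.124
grip_force: 26.1
```

Call:
drive_tool --pt "0 0 0" --pt "0 0 0" --pt "0 0 0" --pt "0 0 -0.1" --pt "0 0 -0.3" --pt "0 0 -0.3" --pt "0 0 -0.3" --turn '[0,0,0,0,0,0,0]' --gripper 0.45

```text
time_s: 8.88
tool_pos: [546.3, 0.7, 292.6]
orientation: [[-0.054, -0.999, -0.0], [-0.999, 0.054, 0.0], [-0.0, 0.0, -1.0]]
force: [-1.2, 0.8, -1.3]
gripper_width: 0.449
grip_force: 0.0
```

```bash
python3 - <<'E'
from h import *
plan([620.5,-262.8,300],78.5); plan([620.5,-262.8,203],78.5)
E
```

```text
t 8.88 yaw 176.9 xyz [ 0.8636 -0.2944 -0.0249] turn -0.9066 rows>= 8 j6 -95.3 width 0.45 F [-1.2  0.8 -1.3] pos [546.3   0.7 292.6]
t 8.88 yaw 176.9 xyz [ 0.8636 -0.2944  0.2984] turn -0.9066 rows>= 8 j6 -95.3 width 0.45 F [-1.2  0.8 -1.3] pos [546.3   0.7 292.6]
```

Call:
drive_tool --pt "0.2 -0.07 -0.02" --pt "0.4 -0.15 -0.02" --pt "0.6 -0.2 -0.02" --pt "0.8 -0.25 -0.02" --pt "0.864 -0.294 -0.02" --pt "0.864 -0.294 -0.02" --pt "0.864 -0.294 -0.02" --pt "0.864 -0.294 -0.02" --pt "0.864 -0.294 -0.02" --pt "0.864 -0.294 -0.02" --turn '[1,1,1,1,1,1,1,1,1,1]'

```text
time_s: 10.12
tool_pos: [620.1, -262.7, 296.5]
orientation: [[-0.999, 0.053, -0.003], [0.053, 0.999, 0.002], [0.003, 0.002, -1.0]]
force: [0.1, 1.0, 0.3]
gripper_width: 0.45
grip_force: 0.0
```

```bash
python3 - <<'E'
from h import *
plan([620.5,-262.8,203],78.5)
E
```

```text
t 10.12 yaw 86.9 xyz [-0.0025 -0.0009  0.3115] turn 0.0939 rows>= 2 j6 -26.7 width 0.45 F [0.1 1.  0.3] pos [ 620.1 -262.7  296.5]
```

Call:
drive_tool --pt "0 -0.003 0" --pt "0 -0.003 0.1" --pt "0 -0.003 0.2" --pt "0 -0.003 0.28" --pt "0 -0.003 0.297" --pt "0 -0.003 0.297" --pt "0 -0.003 0.297" --turn '[0.094,0.094,0.094,0.094,0.094,0.094,0.094]' --gripper 0.3

```text
time_s: 11.0
tool_pos: [621.1, -264.1, 210.9]
orientation: [[-0.98, 0.2, 0.002], [0.2, 0.98, -0.001], [-0.002, -0.0, -1.0]]
force: [-1.0, 0.7, 0.2]
gripper_width: 0.3
grip_force: 0.0
```

Call:
drive_tool --pt "0 0 0" --pt "0 0 0" --pt "0 0 0" --pt "0 0 0" --pt "0 0 0" --turn '[0,0,0,0,0]' --gripper 0.0

```text
time_s: 11.62
tool_pos: [621.1, -264.1, 210.9]
orientation: [[-0.98, 0.2, 0.002], [0.2, 0.98, -0.001], [-0.002, -0.001, -1.0]]
force: [-0.5, 0.2, 5.5]
gripper_width: 0.125
grip_force: 25.3
```

```bash
python3 arc.py 533.2 -245.0 -11.5 -94 18
```

```text
[ 621.1 -264.1  210.9] 10.65723918148904 25.283204913139343 78.45241694448735
[[0.001, -0.02, 0.0], [0.004, -0.044, 0.0], [0.008, -0.067, 0.0], [0.015, -0.09, 0.0], [0.023, -0.113, 0.0], [0.034, -0.135, 0.0], [0.046, -0.155, -0.0], [0.059, -0.175, -0.0], [0.074, -0.194, -0.0], [0.091, -0.211, -0.0], [0.109, -0.227, -0.0], [0.128, -0.242, -0.0], [0.148, -0.255, -0.0], [0.169, -0.266, -0.0], [0.191, -0.276, -0.0], [0.214, -0.284, -0.0], [0.237, -0.29, -0.0], [0.26, -0.294, -0.0]]
[np.float64(0.051), np.float64(0.102), np.float64(0.153), np.float64(0.204), np.float64(0.255), np.float64(0.306), np.float64(0.356), np.float64(0.407), np.float64(0.458), np.float64(0.509), np.float64(0.56), np.float64(0.611), np.float64(0.662), np.float64(0.713), np.float64(0.764), np.float64(0.815), np.float64(0.866), np.float64(0.917)]
```

Call:
drive_tool --pt "0.001 -0.02 0" --pt "0.004 -0.044 0" --pt "0.008 -0.067 0" --pt "0.015 -0.09 0" --pt "0.023 -0.113 0" --pt "0.034 -0.135 0" --pt "0.046 -0.155 0" --pt "0.059 -0.175 0" --pt "0.074 -0.194 0" --pt "0.091 -0.211 0" --pt "0.109 -0.227 0" --pt "0.128 -0.242 0" --pt "0.148 -0.255 0" --pt "0.169 -0.266 0" --pt "0.191 -0.276 0" --pt "0.214 -0.284 0" --pt "0.237 -0.29 0" --pt "0.26 -0.294 0" --pt "0.26 -0.294 0" --pt "0.26 -0.294 0" --turn '[0.051,0.102,0.153,0.204,0.255,0.306,0.356,0.407,0.458,0.509,0.56,0.611,0.662,0.713,0.764,0.815,0.866,0.917,0.917,0.917]'

```text
time_s: 14.12
tool_pos: [527.5, -334.4, 210.9]
orientation: [[0.07, 0.998, 0.003], [0.998, -0.07, 0.0], [0.0, 0.003, -1.0]]
force: [2.9, 2.7, 5.6]
gripper_width: 0.126
grip_force: 25.6
```

Call:
drive_tool --pt "0 0 0" --pt "0 0 0" --pt "0 0 0" --pt "0 0 -0.1" --pt "0 0 -0.3" --pt "0 0 -0.5" --pt "0 0 -0.6" --pt "0 0 -0.6" --turn '[0,0,0,0,0,0,0,0]' --gripper 0.45

```text
time_s: 15.12
tool_pos: [527.0, -335.2, 392.9]
orientation: [[0.071, 0.997, 0.004], [0.997, -0.071, -0.004], [-0.003, 0.005, -1.0]]
force: [0.4, -0.3, -0.9]
gripper_width: 0.451
grip_force: 0.0
```

```bash
python3 - <<'E'
from h import *
p=camera('top'); save(p,'top1'); W=cloud(p).reshape(-1,3)
for c in((547.7,.5),(527.9,-334.8)):
    q=W[(np.hypot(W[:,0]-c[0],W[:,1]-c[1])<30)&(W[:,2]>40)&(W[:,2]<70)]; print(c,len(q),q.mean(0).round(1) if len(q) else '')
for l,z in(('frame_1',0),('frame_1_seat',60)):
    for r in place_of(p,l): print(l,round(r['score'],2),np.round(r['xy']),at_z(p,r['xy'],z).round(0))
W=cloud(p)
for x0 in((469,230,-15),(515,441,5)): print(fit(W,x0,68,88))
plan([528,-150,400],90)
a=p['image'][110:310,80:480,::-1]; cv2.imwrite('pics/top1c.png',cv2.resize(a,None,fx=2,fy=2,interpolation=2))
E
```

```text
(547.7, 0.5) 17 [547.   3.  52.]
(527.9, -334.8) 0 
frame_1 0.77 [190. 217.] [459. 234.   0.]
frame_1 0.69 [126. 197.] [510. 446.   0.]
frame_1 0.59 [217. 159.] [654. 170.   0.]
frame_1_seat 0.91 [214. 154.] [652. 171.  60.]
frame_1_seat 0.69 [188. 211.] [467. 232.  60.]
(array([459.33984563, 232.50853359,  -4.35667386]), np.float64(4.274091898262704), 285, [(35, [1.8, -0.5]), (5, [11.7, 10.3]), (6, [-10.9, -8.9]), (44, [-0.7, 0.1])])
(array([510.32692263, 445.68815244,   2.96868475]), np.float64(4.104175075179099), 328, [(6, [10.1, -11.1]), (51, [1.1, 1.2]), (49, [-1.1, -0.2]), (8, [-9.9, 10.8])])
t 15.28 yaw -4.1 xyz [ 0.614  -0.038  -0.0386] turn 0.9545 rows>= 9 j6 54.3 width 0.45 F [ 0.3 -0.3  0.5] pos [ 526.2 -334.5  388.1]
```

View pics/top1c.png

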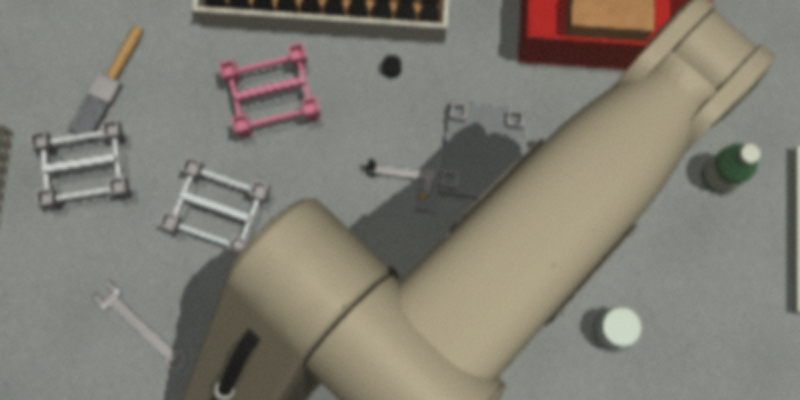

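Call:
drive_tool --pt "0.2 0 0" --pt "0.4 0 0" --pt "0.6 0.01 0" --pt "0.8 0.01 0" --pt "0.85 0.01 0" --pt "0.85 0.01 0" --pt "0.85 0.01 0" --pt "0.85 0.01 0" --pt "0.85 0.01 0" --pt "0.85 0.01 0" --turn '[-1,-1,-1,-1,-1,-1,-1,-1,-1,-1]'

```text
time_s: 16.52
tool_pos: [547.3, -80.4, 387.9]
orientation: [[-0.997, 0.072, -0.003], [0.072, 0.997, 0.001], [0.003, 0.001, -1.0]]
force: [-0.6, 0.6, -0.3]
gripper_width: 0.451
grip_force: 0.0
```

```bash
python3 - <<'E'
from h import *
p=camera('wrist'); save(p,'w2'); W=wcloud(p); P=W.reshape(-1,3)
for c in((547.7,.5),(527.9,-334.8)):
    q=P[(np.hypot(P[:,0]-c[0],P[:,1]-c[1])<30)&(P[:,2]>50)&(P[:,2]<70)]; print(c,len(q),q.mean(0).round(1) if len(q) else '')
print(fit(W,[587.7,-170,-3.4],32,44))
for r in place_of(p,'frame_1_seat'): print(round(r['score'],2),np.round(r['xy']),w_z(p,r['xy'],60).round(0))
for x0 in((465,232,75),): print(fit(W,x0,68,88))
plan([400,200,400],162)
E
```

```text
(547.7, 0.5) 121 [ 5.475e+02 -5.000e-01  5.570e+01]
(527.9, -334.8) 85 [ 527.5 -332.8   55.5]
(array([ 587.92912248, -169.59957339,   -3.45829214]), np.float64(0.38042728465273434), 1152, [(348, [0.1, -0.1]), (337, [0.0, -0.6]), (299, [-0.5, -0.2]), (168, [-0.9, 4.1])])
0.82 [494. 264.] [649. 166.  60.]
0.59 [550. 108.] [459. 232.  60.]
0.56 [519. 105.] [460. 179.  60.]Traceback (most recent call last):
  File "<stdin>", line 7, in <module>
  File "h.py", line 49, in fit
    q=Q[(np.abs(Q-c).max(1)<15)]; cs.append((len(q),((q.min(0)+q.max(0))/2-c).round(1).tolist()))
                                                      ~~~~~^^^
    return umr_minimum(a, axis, None, out, keepdims, initial, where)
ValueError: zero-size array to reduction operation minimum which has no identity
```

View pics/w2.png

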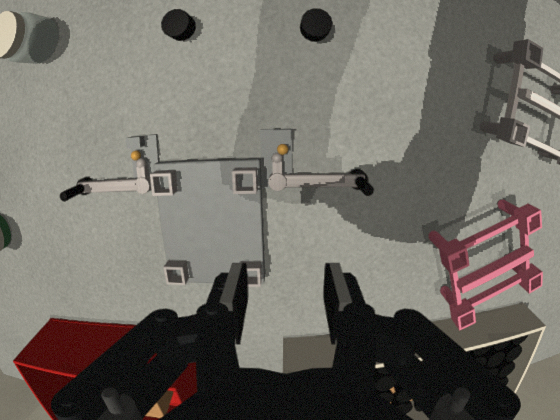

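Both feet are out: the left knob is at (365,181) and the right at (70,190), matching the predicted end positions. Next is frame B.

```bash
python3 - <<'E'
from h import *
plan([450,186,420],162)
E
```

```text
t 16.62 yaw 85.8 xyz [ 0.3886  0.8625 -0.1039] turn -0.8463 rows>= 8 j6 -12.5 width 0.45 F [-0.3 -0.4 -1.5] pos [547.4 -80.5 388.4]
```

Call:
drive_tool --pt "0.1 0.2 -0.1" --pt "0.2 0.4 -0.1" --pt "0.3 0.6 -0.1" --pt "0.388 0.8 -0.1" --pt "0.388 0.862 -0.1" --pt "0.388 0.862 -0.1" --pt "0.388 0.862 -0.1" --pt "0.388 0.862 -0.1" --pt "0.388 0.862 -0.1" --pt "0.388 0.862 -0.1" --turn '[-0.846,-0.846,-0.846,-0.846,-0.846,-0.846,-0.846,-0.846,-0.846,-0.846]' --gripper 0.42

```text
time_s: 17.88
tool_pos: [450.1, 185.5, 419.6]
orientation: [[-0.31, -0.951, -0.0], [-0.951, 0.31, 0.0], [-0.0, 0.0, -1.0]]
force: [0.4, 0.0, -0.1]
gripper_width: 0.416
grip_force: 0.0
```

```bash
python3 - <<'E'
from h import *
p=camera('wrist'); save(p,'w3'); W=wcloud(p); P=W.reshape(-1,3)
R=[(r['score'],w_z(p,r['xy'],60).round(0)) for r in place_of(p,'frame_1_seat')]; print(R)
for z in((70,86),(74,86)): print(fit(W,(465,232,73),*z,rad=90))
b=P[(np.hypot(P[:,0]-465,P[:,1]-232)<35)&(P[:,2]>65)&(P[:,2]<80)]; print('bar z',np.median(b[:,2]),b.mean(0))
E
```

```text
[(0.9, array([462., 230.,  60.])), (0.58, array([647., 163.,  60.]))]
(array([460.16956617, 230.1949096 ,  74.97473665]), np.float64(3.1206756405232854), 1898, [(367, [0.1, 0.1]), (361, [0.2, -0.0]), (192, [-0.1, 5.0]), (47, [-8.1, -0.1])])
(array([460.12956906, 230.20004223,  75.02603532]), np.float64(2.9381924829218873), 1458, [(310, [0.0, 0.1]), (294, [0.2, -0.0]), (150, [0.0, 5.2]), (35, [-7.9, -0.2])])
bar z 74.38857026522399 [460.32306993 231.84027995  74.37792551]
```

View pics/w3.png

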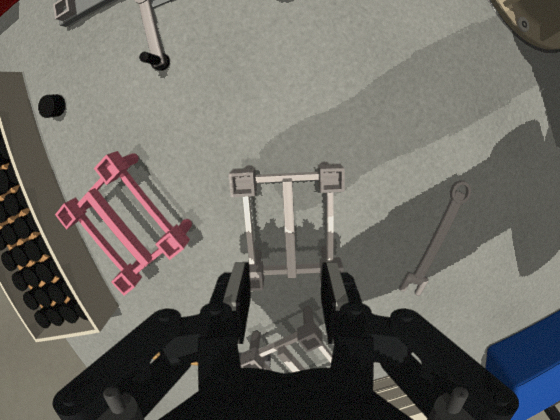

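The wrist view shows grey frame B, with its two near sockets at (243,182) and (332,178) and its bar along column 290. The pink frame is separate, at (120,220). The fit is good, so I grasp B.

```bash
python3 - <<'E'
from h import *
plan([460.2,230.2,220],165)
E
```

```text
t 17.98 yaw 162.0 xyz [-0.1521  0.014   0.6656] turn -0.0337 rows>= 4 j6 -59.0 width 0.42 F [-0.7  0.8 -0.3] pos [450.1 185.5 419.7]
```

Call:
drive_tool --pt "-0.152 0.014 0.1" --pt "-0.152 0.014 0.3" --pt "-0.152 0.014 0.4" --pt "-0.152 0.014 0.45" --pt "-0.152 0.014 0.5" --pt "-0.152 0.014 0.6" --pt "-0.152 0.014 0.665" --pt "-0.152 0.014 0.665" --pt "-0.152 0.014 0.665" --turn '[-0.034,-0.034,-0.034,-0.034,-0.034,-0.034,-0.034,-0.034,-0.034]' --gripper 0.42

```text
time_s: 19.1
tool_pos: [460.8, 230.5, 221.4]
orientation: [[-0.257, -0.966, 0.002], [-0.966, 0.257, 0.001], [-0.001, -0.002, -1.0]]
force: [-0.3, -0.0, 0.1]
gripper_width: 0.425
grip_force: 0.0
```

Call:
drive_tool --pt "0 0 0" --pt "0 0 0" --pt "0 0 0" --pt "0 0 0" --pt "0 0 0" --pt "0 0 0" --pt "0 0 0" --turn '[0,0,0,0,0,0,0]' --gripper 0.0 --newtons 60

```text
time_s: 19.98
tool_pos: [460.8, 230.6, 221.4]
orientation: [[-0.257, -0.966, 0.003], [-0.966, 0.257, 0.001], [-0.001, -0.002, -1.0]]
force: [0.1, -1.2, 6.6]
gripper_width: 0.104
grip_force: 61.1
```

```bash
python3 - <<'E'
from h import *
plan([587.9,-169.8,400],86.6)
E
```

```text
t 19.98 yaw 165.1 xyz [ 1.1801 -0.7537 -0.5952] turn 0.8724 rows>= 8 j6 -57.5 width 0.1 F [ 0.1 -1.2  6.6] pos [460.8 230.6 221.4]
```

Call:
drive_tool --pt "0 0 -0.1" --pt "0 0 -0.25" --pt "0 0 -0.4" --pt "0.1 -0.1 -0.5" --pt "0.25 -0.2 -0.5" --pt "0.4 -0.3 -0.5" --pt "0.55 -0.4 -0.5" --pt "0.7 -0.5 -0.5" --pt "0.85 -0.6 -0.5" --pt "0.95 -0.7 -0.5" --pt "0.95 -0.754 -0.5" --pt "0.95 -0.754 -0.5" --pt "0.95 -0.754 -0.5" --turn '[0,0,0,0.1,0.2,0.3,0.4,0.5,0.6,0.7,0.8,0.872,0.872]'

```text
time_s: 21.6
tool_pos: [605.3, -103.3, 369.1]
orientation: [[-0.998, 0.058, -0.002], [0.058, 0.998, 0.001], [0.002, 0.001, -1.0]]
force: [0.2, -0.1, -3.3]
gripper_width: 0.106
grip_force: 59.9
```

```bash
python3 - <<'E'
from h import *
plan([587.9,-169.8,300],86.6)
p=camera('wrist'); W=wcloud(p); P=W.reshape(-1,3); s=read_state(); R=np.array(s['orientation'])
Q=(P-s['tool_pos'])@R   # tool frame
m=(Q[:,2]>60)&(Q[:,2]<175)&(np.abs(Q[:,0])<80)&(np.abs(Q[:,1])<80); Q=Q[m]
print(np.percentile(Q[:,2],[5,50,95]))
# sockets rim expected at tool z ~ 155-(78-65)=142: fit (tool x/y: frame x=tool x)
V=Q.copy()
for z in((136,147),(138,144)): print(fit(V,(0,0,0),*z,rad=95))
b=Q[(np.abs(Q[:,1])<12)&(Q[:,2]>142)&(Q[:,2]<150)&(Q[:,0]>20)]; print('bar top tool z',np.median(b[:,2]),b[:,0].min(),b[:,0].max(), np.median(b[:,1]))
save(p,'w4')
E
```

```text
t 21.6 yaw 86.7 xyz [ 0.0445 -0.2248  0.2303] turn 0.001 rows>= 2 j6 -13.9 width 0.11 F [ 0.2 -0.1 -3.3] pos [ 605.3 -103.3  369.1]
[ 78.91220365 116.24729349 163.23943957]
(array([ 0.04479305, -0.28462054,  0.02285087]), np.float64(2.2515448635176165), 6565, [(31, [1.1, -1.4]), (29, [0.8, 1.2]), (2181, [-0.1, -0.1]), (2129, [-0.2, 0.2])])
(array([ 0.09037968, -0.18175663, -0.09180031]), np.float64(0.9825146997889518), 3621, [(20, [1.1, -1.6]), (16, [0.9, 0.9]), (1621, [-0.0, 0.1]), (1573, [-0.2, 0.0])])
bar top tool z 147.25473982973176 20.03303016322179 55.28370842571634 -0.07715843824663235
```

View pics/w4.png

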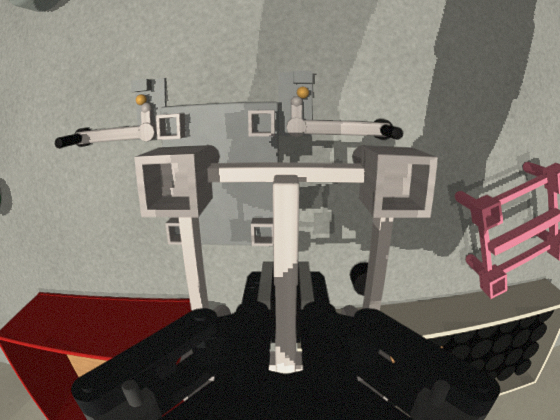

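Call:
drive_tool --pt "0.044 -0.225 0.1" --pt "0.044 -0.225 0.2" --pt "0.044 -0.225 0.25" --pt "0.044 -0.225 0.28" --pt "0.044 -0.225 0.28" --pt "0.044 -0.225 0.28" --turn '[0.002,0.002,0.002,0.002,0.002,0.002]'

```text
time_s: 22.4
tool_pos: [589.0, -169.2, 287.4]
orientation: [[-0.998, 0.06, 0.002], [0.06, 0.998, -0.001], [-0.002, -0.001, -1.0]]
force: [-0.1, 0.6, -2.3]
gripper_width: 0.107
grip_force: 59.9
```

```bash
python3 - <<'E'
from h import *
p=camera('wrist'); W=wcloud(p)
plan([587.8,-169.8,255],86.55)
P=W.reshape(-1,3); P=P[(P[:,2]>33)&(P[:,2]<43)]
a=np.radians(-3.45); L=(P[:,:2]-[587.8,-169.8])@np.array([[np.cos(a),-np.sin(a)],[np.sin(a),np.cos(a)]])
for c in SOCK:
    q=L[np.abs(L-c).max(1)<16]; print(c,len(q),*( (q.min(0)-c).round(1),(q.max(0)-c).round(1)) if len(q) else '')
s=read_state(); Q=(W.reshape(-1,3)-s['tool_pos'])@np.array(s['orientation'])
print(fit(Q,(0,0,0),138,144,rad=95)[0])
save(p,'w5')
E
```

```text
t 22.45 yaw 86.5 xyz [ 0.0039 -0.0018  0.1081] turn -0.0003 rows>= 1 j6 -20.1 width 0.1 F [-0.5 -0.8 -2.4] pos [ 588.9 -169.3  287.4]
[-55. -45.] 468 [-12.  -12.5] [12.3 12.2]
[-55.  45.] 456 [-12.  -12.8] [12.  12.2]
[ 55. -45.] 560 [-12.7 -12.4] [12.7 12.3]
[55. 45.] 520 [-12.9 -12.4] [12.9 12.4]
[-0.0147457   0.02473345  0.04348043]
```

View pics/w5.png

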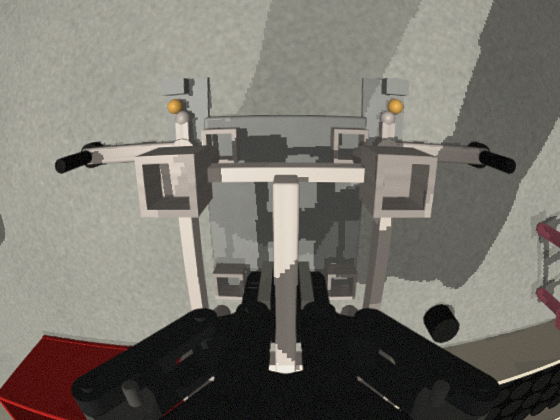

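Call:
drive_tool --pt "0.004 -0.002 0.03" --pt "0.004 -0.002 0.06" --pt "0.004 -0.002 0.08" --pt "0.004 -0.002 0.09" --pt "0.004 -0.002 0.1" --pt "0.004 -0.002 0.11" --pt "0.004 -0.002 0.12" --pt "0.004 -0.002 0.12" --turn '[0,0,0,0,0,0,0,0]'

```text
time_s: 23.45
tool_pos: [587.0, -170.2, 249.9]
orientation: [[-0.998, 0.062, -0.0], [0.062, 0.998, 0.0], [0.0, 0.0, -1.0]]
force: [-0.2, -0.2, -3.1]
gripper_width: 0.098
grip_force: 59.9
```

Call:
drive_tool --pt "-0.002 0.001 0.01" --pt "-0.002 0.001 0.02" --pt "-0.002 0.001 0.025" --pt "-0.002 0.001 0.028" --pt "-0.002 0.001 0.03" --pt "-0.002 0.001 0.03" --turn '[0,0,0,0,0,0]'

```text
time_s: 24.2
tool_pos: [587.7, -170.0, 241.5]
orientation: [[-0.998, 0.062, 0.0], [0.062, 0.998, 0.0], [-0.0, 0.0, -1.0]]
force: [-1.7, 0.7, -0.5]
gripper_width: 0.101
grip_force: 60.4
```

Call:
drive_tool --pt "0 0 0.003" --pt "0 0 0.006" --pt "0 0 0.006" --pt "0 0 0.006" --turn '[0,0,0,0]'

```text
time_s: 24.7
tool_pos: [587.6, -169.9, 241.3]
orientation: [[-0.998, 0.062, 0.001], [0.062, 0.998, -0.001], [-0.001, -0.0, -1.0]]
force: [-4.7, 2.6, 9.9]
gripper_width: 0.101
grip_force: 61.9
```

Call:
drive_tool --pt "0 0 0" --pt "0 0 0" --pt "0 0 0" --pt "0 0 0" --pt "0 0 -0.05" --pt "0 0 -0.15" --pt "0 0 -0.3" --pt "0 0 -0.45" --pt "0.1 0 -0.6" --pt "0.15 0 -0.6" --pt "0.15 0 -0.6" --pt "0.15 0 -0.6" --turn '[0,0,0,0,0,0,0,0,0,0,0,0]' --gripper 0.42

```text
time_s: 26.2
tool_pos: [543.0, -167.3, 419.3]
orientation: [[-0.998, 0.062, 0.0], [0.062, 0.998, 0.0], [-0.0, 0.0, -1.0]]
force: [0.5, 0.5, 1.1]
gripper_width: 0.419
grip_force: 0.0
```

```bash
python3 - <<'E'
from h import *
p=camera('wrist'); save(p,'w6'); W=wcloud(p); P=W.reshape(-1,3)
print(fit(W,(587.8,-169.9,-3.4),90,106,rad=95))
a=np.radians(-3.45); L=P.copy(); L[:,:2]=(P[:,:2]-[587.8,-169.9])@np.array([[np.cos(a),-np.sin(a)],[np.sin(a),np.cos(a)]])
for c in SOCK:
    q=L[(np.abs(L[:,:2]-c).max(1)<12)&(L[:,2]>88)&(L[:,2]<110)]; print(c,len(q),np.median(q[:,2]))
q=L[(np.abs(L[:,1])<4)&(np.abs(L[:,0])<40)]; print('bar',np.nanmedian(q[:,2]))
p=camera('top'); W=cloud(p)
for r in place_of(p,'frame_1_seat'): print(round(r['score'],2),np.round(r['xy']),at_z(p,r['xy'],60).round(0))
plan([500,400,420],10)
E
```

```text
(array([ 587.61530051, -170.26931683,   -3.53755354]), np.float64(3.179453505040888), 2054, [(420, [-0.0, 0.1]), (419, [-0.2, -0.1]), (88, [0.1, 10.1]), (101, [0.4, -10.1])])
[-55. -45.] 377 98.16764071972743
[-55.  45.] 382 98.03791711171561
[ 55. -45.] 94 98.01416854108157
[55. 45.] 67 98.17247904123802
bar 94.52739521672747
0.77 [213. 157.] [641. 174.  60.]
t 26.35 yaw 86.5 xyz [ 0.2602  1.8784 -0.0034] turn 0.8497 rows>= 10 j6 -21.7 width 0.42 F [ 1.4 -0.5 -0.5] pos [ 543.2 -167.3  418.6]
```

Frame B is seated: all four rims read 98 mm, which is 20+78. Now frame A.

Call:
drive_tool --pt "0.05 0.2 0" --pt "0.1 0.4 0" --pt "0.1 0.6 0" --pt "0.1 0.8 0" --pt "0.1 0.95 0" --pt "0.1 0.95 0" --pt "0.1 0.95 0" --turn '[-0.6,-0.6,-0.6,-0.6,-0.6,-0.6,-0.6]'

```text
time_s: 27.22
tool_pos: [530.6, 119.1, 418.8]
orientation: [[-0.637, -0.771, -0.001], [-0.771, 0.637, -0.0], [0.001, 0.001, -1.0]]
force: [-0.0, -0.3, -0.1]
gripper_width: 0.421
grip_force: 0.0
```

```bash
python3 - <<'E'
from h import *
plan([515,395,420],8)
E
```

```text
t 27.23 yaw 140.4 xyz [-0.6757  0.6261 -0.0042] turn -0.5286 rows>= 5 j6 -46.2 width 0.42 F [-0.  -0.3 -0.1] pos [530.6 119.1 418.8]
```

Call:
drive_tool --pt "-0.2 0.2 0" --pt "-0.4 0.4 0" --pt "-0.6 0.6 0" --pt "-0.676 0.626 0" --pt "-0.676 0.626 0" --pt "-0.676 0.626 0" --pt "-0.676 0.626 0" --turn '[-0.528,-0.528,-0.528,-0.528,-0.528,-0.528,-0.528]'

```text
time_s: 28.1
tool_pos: [515.5, 393.4, 419.1]
orientation: [[0.135, -0.991, -0.001], [-0.991, -0.135, -0.001], [0.001, 0.001, -1.0]]
force: [-0.3, -0.2, 0.0]
gripper_width: 0.417
grip_force: 0.0
```

```bash
python3 - <<'E'
from h import *
p=camera('wrist'); save(p,'w7'); W=wcloud(p); P=W.reshape(-1,3)
R=[(r['score'],w_z(p,r['xy'],60).round(0)) for r in place_of(p,'frame_1_seat')]; print(R)
x0=R[0][1]
for y in (95,100): f=fit(W,(x0[0],x0[1],y),74,86,rad=90); print(f)
plan([*f[0][:2],220],f[0][2]+90)
E
```

```text
[]Traceback (most recent call last):
  File "<stdin>", line 4, in <module>
IndexError: list index out of range
```

View pics/w7.png

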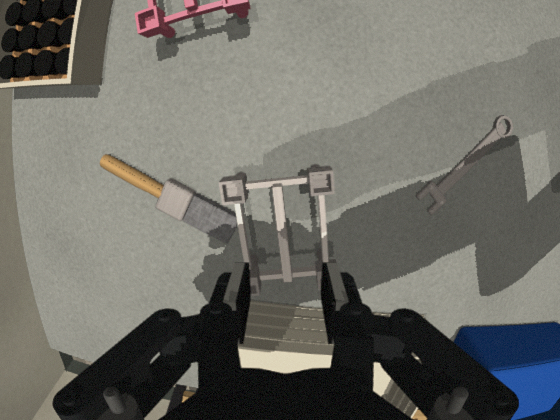

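Grey frame A is in view, with sockets at (232,190) and (320,182). The brush tip is close to its left rim at (235,225). I'll fit its pose directly.

```bash
python3 - <<'E'
from h import *
p=camera('wrist'); W=wcloud(p); P=W.reshape(-1,3)
for xy in((232,190),(320,182),(283,230)): print(W[xy[1],xy[0]].round(0), w_z(p,xy,78).round(0))
x0=w_z(p,(284,228),74)
for y in (95,103): f=fit(W,(x0[0],x0[1],y),74,86,rad=90); print(f)
plan([*f[0][:2],220],f[0][2]+90)
# brush: top height & extent near the frame
a=np.radians(f[0][2]); L=P.copy(); L[:,:2]=(P[:,:2]-f[0][:2])@np.array([[np.cos(a),-np.sin(a)],[np.sin(a),np.cos(a)]])
m=(L[:,2]>8)&(L[:,2]<44)&(np.abs(L[:,0])<75)&(np.abs(L[:,1])<110)
q=L[m]; print(len(q),np.round(np.percentile(q,[2,50,98],axis=0),0)); q2=q[q[:,1]>30]; print('pos y',len(q2),q2[:,1].min() if len(q2) else '', np.percentile(q2[:,2],98) if len(q2) else '')
E
```

```text
[570. 404.  61.] [568. 399.  78.]
[480. 383.  60.] [482. 379.  78.]
[512. 436.  76.] [512. 435.  78.]
(array([511.41088455, 444.24608324, 103.68023736]), np.float64(2.902899922637633), 1443, [(314, [-0.0, 0.1]), (301, [-0.2, 0.2]), (106, [0.2, 7.2]), (72, [-0.6, -9.3])])
(array([511.41087571, 444.24612648, 103.68021495]), np.float64(2.9028999224910472), 1443, [(314, [-0.0, 0.1]), (301, [-0.2, 0.2]), (106, [0.2, 7.2]), (72, [-0.6, -9.3])])
t 28.25 yaw -172.2 xyz [-0.17   -0.0101  0.6657] turn -0.0653 rows>= 4 j6 -67.5 width 0.42 F [-0.1 -0.3  0.3] pos [515.3 393.3 419.7]
1608 [[ -61. -109.    9.]
 [  -8.  -83.   18.]
 [  51.   42.   30.]]
pos y 64 37.815007965945 38.82857806047183
```

Call:
drive_tool --pt "-0.17 -0.01 0.1" --pt "-0.17 -0.01 0.3" --pt "-0.17 -0.01 0.4" --pt "-0.17 -0.01 0.45" --pt "-0.17 -0.01 0.5" --pt "-0.17 -0.01 0.6" --pt "-0.17 -0.01 0.665" --pt "-0.17 -0.01 0.665" --pt "-0.17 -0.01 0.665" --turn '[-0.065,-0.065,-0.065,-0.065,-0.065,-0.065,-0.065,-0.065,-0.065]' --gripper 0.42

```text
time_s: 29.38
tool_pos: [511.4, 446.2, 221.6]
orientation: [[0.239, -0.971, 0.002], [-0.971, -0.239, 0.002], [-0.001, -0.003, -1.0]]
force: [0.7, 1.0, 0.1]
gripper_width: 0.416
grip_force: 0.0
```

Call:
drive_tool --pt "0 0 0" --pt "0 0 0" --pt "0 0 0" --pt "0 0 0" --pt "0 0 0" --pt "0 0 0" --pt "0 0 0" --turn '[0,0,0,0,0,0,0]' --gripper 0.0 --newtons 60

```text
time_s: 30.25
tool_pos: [511.3, 446.4, 221.5]
orientation: [[0.239, -0.971, 0.003], [-0.971, -0.239, 0.002], [-0.001, -0.003, -1.0]]
force: [0.9, 0.6, 6.5]
gripper_width: 0.104
grip_force: 61.1
```

Call:
drive_tool --pt "0 0 -0.05" --pt "0 0 -0.15" --pt "0 0 -0.3" --pt "0 0 -0.45" --pt "0 0 -0.6" --pt "0 0 -0.65" --pt "0 0 -0.65" --pt "0 0 -0.65" --turn '[0,0,0,0,0,0,0,0]'

```text
time_s: 31.25
tool_pos: [510.4, 445.7, 412.2]
orientation: [[0.239, -0.971, -0.004], [-0.971, -0.239, -0.002], [0.001, 0.004, -1.0]]
force: [-1.0, -0.6, -3.5]
gripper_width: 0.109
grip_force: 60.0
```

```bash
python3 - <<'E'
from h import *
plan([588,-170,420],86.5)
E
```

```text
t 31.25 yaw -166.2 xyz [ 2.0549  0.2393 -0.022 ] turn -0.8075 rows>= 10 j6 -69.5 width 0.11 F [-1.  -0.6 -3.5] pos [510.4 445.7 412.2]
```

Call:
drive_tool --pt "0.1 0.02 0" --pt "0.25 0.04 0" --pt "0.4 0.06 0" --pt "0.55 0.08 0" --pt "0.7 0.1 0" --pt "0.85 0.12 0" --pt "0.95 0.12 0" --pt "0.95 0.12 0" --pt "0.95 0.12 0" --turn '[0.1,0.2,0.3,0.4,0.5,0.6,0.6,0.6,0.6]'

```text
time_s: 32.38
tool_pos: [543.5, 160.7, 413.4]
orientation: [[-0.645, -0.764, -0.003], [-0.764, 0.645, 0.0], [0.002, 0.002, -1.0]]
force: [0.1, -0.6, -3.0]
gripper_width: 0.102
grip_force: 59.9
```

```bash
python3 - <<'E'
from h import *
plan([588,-170,420],86.5)
E
```

```text
t 32.38 yaw 139.8 xyz [ 0.7464 -0.8247 -0.0225] turn 0.5924 rows>= 6 j6 -41.5 width 0.1 F [ 0.1 -0.6 -3. ] pos [543.5 160.7 413.4]
```

Call:
drive_tool --pt "0.1 -0.1 0" --pt "0.22 -0.25 0" --pt "0.34 -0.4 0" --pt "0.46 -0.55 0" --pt "0.6 -0.68 0" --pt "0.72 -0.8 0" --pt "0.746 -0.825 0.1" --pt "0.746 -0.825 0.2" --pt "0.746 -0.825 0.2" --pt "0.746 -0.825 0.2" --turn '[0.1,0.2,0.3,0.4,0.5,0.592,0.592,0.592,0.592,0.592]'

```text
time_s: 33.62
tool_pos: [589.0, -169.1, 355.6]
orientation: [[-0.998, 0.059, 0.0], [0.059, 0.998, 0.0], [-0.0, 0.0, -1.0]]
force: [-0.0, 1.4, -3.5]
gripper_width: 0.103
grip_force: 59.8
```

```bash
cat > chk.py <<'E'
from h import *
p=camera('wrist'); W=wcloud(p); save(p,'w8'); s=read_state(); T=W.reshape(-1,3)
Q=(T-s['tool_pos'])@np.array(s['orientation'])
f=fit(Q,(0,0,0),138,144,rad=95); print('held in tool',f)
P=T[(T[:,2]>93)&(T[:,2]<103)]
a=np.radians(-3.5); L=(P[:,:2]-[587.7,-170])@np.array([[np.cos(a),-np.sin(a)],[np.sin(a),np.cos(a)]])
for c in SOCK:
    q=L[np.abs(L-c).max(1)<16]; print(c,len(q),*( (q.min(0)-c).round(1),(q.max(0)-c).round(1)) if len(q) else '')
plan([587.7,-170,310],86.5)
E
python3 chk.py
```

```text
held in tool (array([ 2.58032625,  0.28966322, -0.1934648 ]), np.float64(1.1294753381222384), 2948, [(12, [0.2, -1.1]), (9, [-0.4, 0.3]), (1306, [-0.1, -0.0]), (1228, [-0.3, -0.2])])
[-55. -45.] 388 [-12.2 -12.4] [10.7 12.1]
[-55.  45.] 377 [-12.1 -12.7] [10.3 12.2]
[ 55. -45.] 528 [-13.1 -12.6] [12.8 12. ]
[55. 45.] 462 [-12.6 -12.8] [12.2 12. ]
t 33.67 yaw 86.6 xyz [ 0.005  -0.0026  0.154 ] turn 0.0015 rows>= 1 j6 -20.2 width 0.11 F [-0.2  0.2 -2.7] pos [ 589.2 -169.3  356.2]
```

The held frame sits 2.6 mm off along the tool x axis, so I compensate for that.

Call:
drive_tool --pt "-0.004 -0.004 0.03" --pt "-0.004 -0.004 0.06" --pt "-0.004 -0.004 0.09" --pt "-0.004 -0.004 0.1" --pt "-0.004 -0.004 0.1" --pt "-0.004 -0.004 0.1" --turn '[0,0,0,0,0,0]'

```text
time_s: 34.42
tool_pos: [589.8, -171.4, 325.2]
orientation: [[-0.998, 0.06, 0.0], [0.06, 0.998, -0.0], [-0.0, -0.0, -1.0]]
force: [0.3, -0.1, -2.1]
gripper_width: 0.108
grip_force: 59.9
```

```bash
python3 chk.py | sed 's/587.7/590/'; python3 -c "
from h import *
for i in range(4): plan([590.2,-170.5,301.3],86.5); camera('wrist')"
```

```text
held in tool (array([ 2.2882082 , -0.32421666,  0.01724077]), np.float64(0.9989651642895189), 3721, [(16, [-0.7, -0.7]), (15, [-0.8, 1.3]), (1642, [-0.3, 0.3]), (1636, [-0.3, 0.0])])
[-55. -45.] 399 [-12.2 -12.4] [ 6.2 12. ]
[-55.  45.] 372 [-12.  -12.7] [ 5.9 11.9]
[ 55. -45.] 427 [-12.7 -13.1] [ 9.9 11.9]
[55. 45.] 412 [-12.7 -12.8] [10.  11.5]
t 34.48 yaw 86.5 xyz [0.0072 0.0043 0.0508] turn 0.0005 rows>= 1 j6 -20.2 width 0.1 F [ 0.3  0.7 -2.7] pos [ 589.8 -171.4  325.3]
t 34.48 yaw 86.5 xyz [-0.0012  0.0032  0.0798] turn 0.0005 rows>= 1 j6 -20.2 width 0.1 F [ 0.3  0.7 -2.7] pos [ 589.8 -171.4  325.3]
t 34.52 yaw 86.5 xyz [-0.0011  0.0032  0.0799] turn 0.0005 rows>= 1 j6 -20.2 width 0.11 F [ 0.4 -0.4 -3.6] pos [ 589.8 -171.4  325.3]
t 34.58 yaw 86.5 xyz [-0.0012  0.0031  0.0798] turn 0.0005 rows>= 1 j6 -20.2 width 0.1 F [-0.   1.  -1.8] pos [ 589.8 -171.4  325.2]
t 34.62 yaw 86.5 xyz [-0.0013  0.003   0.0796] turn 0.0005 rows>= 1 j6 -20.2 width 0.1 F [-0.3 -0.8 -2.4] pos [ 589.8 -171.4  325.2]
```

Call:
drive_tool --pt "-0.001 0.003 0.005" --pt "-0.001 0.003 0.015" --pt "-0.001 0.003 0.025" --pt "-0.001 0.003 0.035" --pt "-0.001 0.003 0.045" --pt "-0.001 0.003 0.045" --turn '[0,0,0,0,0,0]'

```text
time_s: 35.42
tool_pos: [589.9, -170.4, 311.0]
orientation: [[-0.998, 0.06, -0.001], [0.06, 0.998, 0.0], [0.001, 0.0, -1.0]]
force: [0.1, 0.3, -2.2]
gripper_width: 0.102
grip_force: 59.9
```

Call:
drive_tool --pt "0 0 0.01" --pt "0 0 0.02" --pt "0 0 0.03" --pt "0 0 0.036" --pt "0 0 0.036" --pt "0 0 0.036" --turn '[0,0,0,0,0,0]'

```text
time_s: 36.17
tool_pos: [590.0, -170.5, 301.2]
orientation: [[-0.998, 0.06, 0.001], [0.06, 0.998, -0.0], [-0.001, -0.0, -1.0]]
force: [-1.7, 0.0, 4.0]
gripper_width: 0.1
grip_force: 60.8
```

Contact came at the expected height of 301 mm. I release, back off and check.

Call:
drive_tool --pt "0 0 0.004" --pt "0 0 0.004" --pt "0 0 0.004" --turn '[0,0,0]'

```text
time_s: 36.55
tool_pos: [590.0, -170.4, 301.1]
orientation: [[-0.998, 0.06, 0.002], [0.06, 0.998, -0.001], [-0.002, -0.001, -1.0]]
force: [-3.8, 1.5, 9.8]
gripper_width: 0.106
grip_force: 61.8
```

Call:
drive_tool --pt "0 0 0" --pt "0 0 0" --pt "0 0 0" --pt "0 0 0" --pt "0 0 -0.05" --pt "0 0 -0.15" --pt "0 0 -0.3" --pt "0 0 -0.4" --pt "0.1 0 -0.45" --pt "0.25 0 -0.45" --pt "0.3 0 -0.45" --pt "0.3 0 -0.45" --turn '[0,0,0,0,0,0,0,0,0,0,0,0]' --gripper 0.42

```text
time_s: 38.05
tool_pos: [499.7, -165.0, 435.6]
orientation: [[-0.998, 0.061, 0.002], [0.061, 0.998, -0.001], [-0.002, -0.001, -1.0]]
force: [0.4, -0.5, 0.9]
gripper_width: 0.421
grip_force: 0.0
```

```bash
python3 - <<'E'
from h import *
p=camera('wrist'); save(p,'w9'); W=wcloud(p); P=W.reshape(-1,3)
print(fit(W,(587.7,-170,-3.4),150,166,rad=95))
a=np.radians(-3.5); L=P.copy(); L[:,:2]=(P[:,:2]-[587.7,-170])@np.array([[np.cos(a),-np.sin(a)],[np.sin(a),np.cos(a)]])
for c in SOCK:
    q=L[(np.abs(L[:,:2]-c).max(1)<12)&(L[:,2]>148)&(L[:,2]<172)]; print(c,len(q),np.median(q[:,2]))
for c in((547.7,.5),(527.9,-334.8)):
    q=P[(np.hypot(P[:,0]-c[0],P[:,1]-c[1])<30)&(P[:,2]>50)&(P[:,2]<70)]; print(c,len(q),q.mean(0).round(1) if len(q) else '')
p=camera('scene'); save(p,'scene9'); s=read_state(); print(s['time_s'],s['force'])
E
```

```text
(array([ 587.58988124, -170.40692418,   -3.33972518]), np.float64(2.7083821667511074), 2624, [(562, [-0.1, -0.1]), (551, [0.1, -0.1]), (224, [0.3, 3.8]), (201, [0.7, -4.7])])
[-55. -45.] 587 157.38627096037774
[-55.  45.] 539 157.37924093026962
[ 55. -45.] 235 156.36787387652575
[55. 45.] 186 156.30460197079725
(547.7, 0.5) 82 [547.1  -0.6  55.3]
(527.9, -334.8) 83 [ 526.9 -333.2   55.6]
38.15 [-0.06591135  0.38276018  0.25749797]
```

View pics/w9.png

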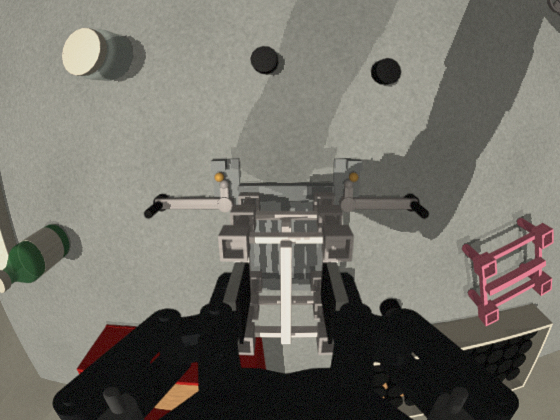

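View pics/scene9.png

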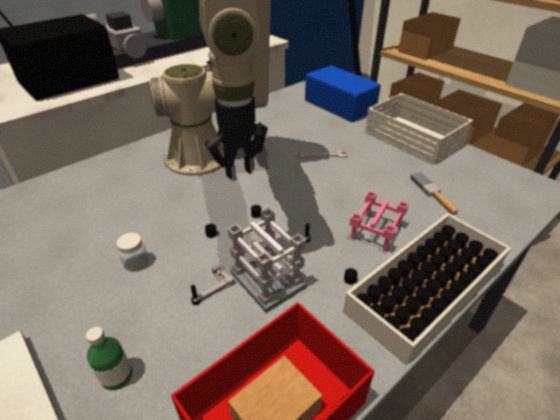

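The wrist view and scene view (stack at (268,255)) show both grey frames stacked square. The rims read about 157 mm against 158 expected, both feet are out, and the pink frame and the other items are untouched. No third grey frame is visible. Handing in.

```bash
python3 -c "
from station import *
print(close_job())"
```

```text
the job is handed in; nothing more can be done
None
```

I swung both outrigger feet out to their end detents, seated the two grey frames that were present on the stand, left the pink look-alike and everything else untouched, and handed the job in at about 38 s.

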